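# Set one option rocker under the guard with a stylus

### The job

Five small rocker switches stand in a row under the clear guard of the grey switch bank. Take the metal stylus out of its wooden stand and, reaching in under the guard from the robot's side with its tip, gently press down the far end of the one rocker that has a round stud on its near end, until it has tipped fully over; use only the stylus on the switches and leave the other four as they are. Then put the stylus back upright in its stand, down to its collar, and let go, leaving the jars, dish, lid and eraser where they are.

Things in the scene. Friction and masses are not known exactly. Their poses are not given: they have to be found in the camera images.
- bank: grey switch bank fixed to the desk, 110 mm (its x) by 190 mm (its y) by 28 mm tall; origin at the centre of its underside; x points away from the robot (yaw varies), z up. The switches lie at bank x -11 to +31 mm under a fixed guard, so that nothing reaches their far ends straight from above: the tool has to lean about 28 to 45 degrees, its top towards the robot
- guard_edge (a point): middle of the metal front edge of the guard, at bank x -4 mm, 110 mm above the desk; axes as the bank's. The guard is a fixed clear level plate that reaches from here 57 mm back (+x) and 90 mm to either side, its underside 108 mm and its top 113 mm above the desk, on steel cheeks 88 mm to either side; open towards the robot
- module_a: target switch: black frame 42 mm (x) by 23 mm (y), 14 mm tall, fixed on the bank at bank x +10 mm; origin at the centre of its underside, 30 mm above the desk; axes as the bank's. Five like it stand side by side 24 mm apart, in an order that varies. Only its rocker has a round stud, 9 mm wide, 4 mm high, on its near end
- rocker_a (a joint): angle of the target rocker, rad: about 0 with its far end up, 0.48 with its far end fully down (a firm stop). Dry friction: about 3 N pressed 10 mm beyond the pivot tips it, and it stays where it is left. It is delicate: keep the force of the stylus on it under 10 N
- frame_top_a (a point): centre of the target frame's open top, 44 mm above the desk. In each frame a white rocker, 30 mm long (x), 16 mm wide (y), 8 mm thick, pivots about its centre on the y axis. Each is snapped in to a depth of its own that is not given: the pivot lies anywhere from 4 mm above to 5 mm below the frame's top. 10 mm beyond the pivot its top is 6 to 7 mm above the pivot with that end up, about 2 mm above it with it down
- module_b: a switch to be left alone: frame as module_a, its rocker plain (no stud), far end up
- module_c: a switch to be left alone: frame as module_a, its rocker plain (no stud), far end already down
- module_d: a switch to be left alone: frame as module_a, its rocker plain (no stud), far end up
- module_e: a switch to be left alone: frame as module_a, its rocker plain (no stud), far end already down
- rocker_b (a joint): angle of that plain rocker, rad; about 0 as it stands at the start (far end up; 0.48 far end down)
- rocker_c (a joint): angle of that plain rocker, rad; about 0 as it stands at the start (far end down; -0.48 far end up)
- rocker_d (a joint): angle of that plain rocker, rad; about 0 as it stands at the start (far end up; 0.48 far end down)
- rocker_e (a joint): angle of that plain rocker, rad; about 0 as it stands at the start (far end down; -0.48 far end up)
- stylus: metal stylus, 129 mm long, about 50 g: square handle 12x12 mm, 50 mm long, at the top, its flat sides along this frame's x and y; below it a square collar 24x24 mm, 4 mm thick; below that a straight rod 5 mm thick, 75 mm long, with a 6 mm ball tip. Origin at the lower end of the tip; z points to the handle. It starts upright in its stand, its collar resting on the top
- stylus_handle (a point): centre of the stylus's handle, 104 mm above the lower end of its tip; axes as the stylus's
- stand_mouth (a point): centre of the mouth of the stand's hole, on its top, 85 mm above the desk. The stand is a wooden block 60x60 mm, 85 mm tall, fixed to the desk, with a square hole 14x14 mm right through it, chamfered; axes along its sides. With the stylus home its handle's centre is 29 mm above this point
- brown_jar: loose bystander: round brown jar, 47 mm wide, 51 mm tall; origin at the centre of its underside
- cobalt_pot: loose bystander: small screw-top pot, 40 mm wide, 50 mm tall; origin at the centre of its underside
- colour_dish: loose bystander: shallow round dish, 68 mm wide, 18 mm tall; origin at the centre of its underside
- eraser: loose bystander: eraser, 19x42x12 mm; origin at the centre of its underside
- spare_lid: loose bystander: domed porcelain lid, 82 mm wide, 58 mm tall; origin at the centre of its underside
Not all that is in view belongs to the job. Leave any orange, purple or yellow look-alike of the stylus alone.

How it is judged:
By the outcome, as a careful person would: the job done as asked, in the order asked, and still so for the second after the job is handed in, with the robot touching nothing.
It also fails if it takes over 51 s, if anything falls off the work surface, if the arm or the gripper's body presses on something with over 40 N, if the wrist force passes 120 N, or if a joint passes its speed limit or range.

### The arm

A 6-joint arm with a two-finger parallel gripper is mounted at the origin on a cart in front of the work surface, level with it; the furniture and walls round the work are solid. World frame = base frame: x ahead of the robot, y to its left, z up, the work surface at z = 0. Lengths are in mm, angles in rad, forces in N, time in s.
With the tool pointing down it reaches from about 275 to 975 mm from the base axis. Payload 8.4 kg.
Tool frame: the origin (TCP) lies midway between the tips of the shut fingers; the grasp point (between the pads) lies 19 mm behind it (grasp_offset is the z of the grasp point in the tool frame, in mm); z points along the fingers, y is the direction in which the jaws open and shut (so a half turn about z gives the same grasp; the last joint's range is limited). The gripper opens to 92 mm and grips with 3 to 60 N. Pads are 20 mm wide; open, the fingers measure 128 mm over their backs; the gripper's body (75 mm by 189 mm) begins 69 mm behind the grasp point.
Start: joints at [-1.304, 0.353, 1.633, -0, 1.155, -0.002], TCP at [165.983, -602.559, 214.583] pointing down, gripper open.
Joint ranges: [-2.63, 2.63], [-0.92, 2.1], [0.06, 2.66], [-1.3, 4.44], [0, 2.69], [-3.02, 3.02]. Speed limits (rad/s): [2.22, 2.22, 2.79, 3.14, 3.14, 3.14].

### API

Orientations are given as a unit quaternion [w, x, y, z].
In Python, from bench import * gives the robot as it stands.
- The arm moves only by the tool move_arm, never from a script. Its argument "steps" is a list of rows, each a list of 3 entries, a list of its own where there are three numbers: the opening, from -1 (shut) to 1 (fully open), then the shift along the world's x, y, z in m, then the turn about the world's z in rad. In form: [[gripper, [dx, dy, dz], spin], ...]. A call has 1 to 5 rows; each row shifts and turns the commanded pose from where the row before left it; what a row does not reach is not made up. A row lasts 1/8 s, in which the tool goes at most 62.5 mm and 10.7 degrees, less where a joint would pass 70% of its speed; a pose out of reach is approached as far as the arm can. A call is refused whole if a number of a shift passes 0.0625 or a number of a turn 0.188, either way. A call with a gripper value outside its range is refused whole. The fingers move at their own pace and stop on an object; "squeeze" is the grip in N (left out, the last holds). Time passes only in rows, so rows that do not move let the fingers close. It gives the time, the measured TCP pose, the force and the opening at its end, in the units of the state.
- get_state(): the state, without advancing time (a new reading comes with each control period).
- camera(name): name is "scene" or "top" or "wrist"; returns a dict with "pixels" (420x560x3 uint8, red, green, blue), "fx", "fy", "cx", "cy" (pixels), "T" (4x4, takes a point from camera to world coordinates); the wrist camera has in their place "hand_eye" (4x4, takes a point from camera to tool coordinates, whose origin is the TCP and whose axes are the flange's). Camera axes: x right, y up, looking along -z (the intrinsics and any distortion apply to the point x, -y, -z); pixel columns grow to the right and rows downward; lengths in mm; the calibration is good to about 2 mm. A picture is of the moment at which its call begins: read the wrist's pose just before it. There is no depth.
- sign_off(): hands the job in, once; it reports no verdict.
The state is a dict: "t": time; "qpos": joint angles; "qd": joint speeds; "joint_efforts": joint torques, N m; "eef_pos": TCP position; "tool_rot": TCP orientation; "force": force on the tool from outside, world axes, zero at the start; "wrist_torque": the same for the moment, N m; "finger_gap": finger opening in mm.
Only numpy, scipy, OpenCV 4.12 (cv2) and the standard library are available. Lean on these libraries where they do the work, as an engineer would, in place of code of your own. Each camera call takes 0.05 s, during which the arm holds its last target. There are 200 camera calls.

## Working session

There is one attempt and no reset: what is moved stays moved. The work goes in short steps, Python scripts to look and compute and a tool call to move; the robot and the scene stay as the last step left them, time stands still between calls to the robot, and variables do not carry over. Pictures are saved under pics/ and viewed, about 8 in all and at most 12, crops included, and the job is handed in when it is done.

Besides the shell and the picture viewer there is one more tool, called after "Call:" as name(argument=value, ...) on one line, values as JSON. move_arm: Moves the arm, as the interface text tells. Its arguments: {"type":"object","properties":{"steps":{"type":"array"},"squeeze":{"type":"number"}},"required":["steps"]}

```bash
ls; mkdir -p pics
cat > h.py <<'E'
from bench import *
import numpy as np, cv2
def snap(n,f):
    c=camera(n); np.savez('pics/'+f+'.npz',**{k:np.asarray(v) for k,v in c.items()})
    cv2.imwrite('pics/'+f+'.png',c['pixels'][:,:,::-1]); return c
def load(f): return dict(np.load('pics/'+f+'.npz'))
def ray(c,u,v,T=None):
    T=c['T'] if T is None else T
    d=np.array([(u-c['cx'])/c['fx'],-(v-c['cy'])/c['fy'],-1.])
    return T[:3,3],T[:3,:3]@d
def onz(c,u,v,z,T=None):
    o,d=ray(c,u,v,T); return o+d*(z-o[2])/d[2]
def proj(c,p,T=None):
    T=c['T'] if T is None else T
    q=T[:3,:3].T@(np.asarray(p,float)-T[:3,3]); return c['cx']-c['fx']*q[0]/q[2], c['cy']+c['fy']*q[1]/q[2]
def tri(a,ua,b,ub):
    (o1,d1),(o2,d2)=ray(a,*ua),ray(b,*ub)
    s=np.linalg.lstsq(np.c_[d1,-d2],o2-o1,rcond=None)[0]
    p,q=o1+s[0]*d1,o2+s[1]*d2; return (p+q)/2,np.linalg.norm(p-q)
E
python3 - <<'E'
from h import *
for n in('scene','top'):
    c=snap(n,n); print(n,{k:np.round(v,2).tolist() for k,v in c.items() if k!='pixels'})
print(get_state())
a,b=load('scene')['pixels'],load('top')['pixels']
E
```

```text
pics
scene {'fx': 482.27, 'fy': 482.27, 'cx': 276.05, 'cy': 211.03, 'T': [[0.59, 0.36, -0.72, -362.35], [-0.81, 0.27, -0.53, -687.81], [0.0, 0.89, 0.45, 634.34], [0.0, 0.0, 0.0, 1.0]]}
top {'fx': 527.5, 'fy': 527.5, 'cx': 283.84, 'cy': 218.59, 'T': [[0.02, 0.99, -0.16, 283.16], [-1.0, 0.02, -0.02, -74.97], [-0.02, 0.16, 0.99, 1439.66], [0.0, 0.0, 0.0, 1.0]]}
{'t': 0.1, 'qpos': array([-1.30439283e+00,  3.53578197e-01,  1.63403217e+00,  1.49661757e-05,
        1.15517846e+00, -2.38917663e-03]), 'qd': array([ 0.00025112, -0.00168556, -0.00411816, -0.00016624, -0.00047363,
        0.0010814 ]), 'joint_efforts': array([-5.78031486e-04, -5.94903409e+01, -3.34932446e+01,  6.98233629e-02,
        1.83578907e-02, -4.74459682e-05]), 'eef_pos': array([ 165.87955382, -602.14594924,  213.95099802]), 'tool_rot': array([-5.93783805e-04,  9.90982626e-01,  1.33989094e-01, -7.19379208e-05]), 'force': array([ 0.22177377,  0.13128215, -0.60540596]), 'wrist_torque': array([0.03380939, 0.03286059, 0.02674822]), 'finger_gap': 91.97299119508}
```

View pics/scene.png

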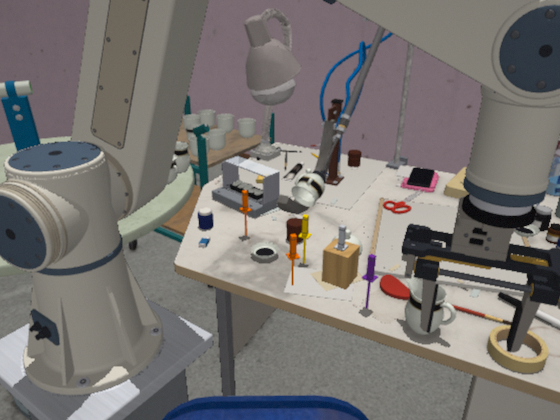

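View pics/top.png

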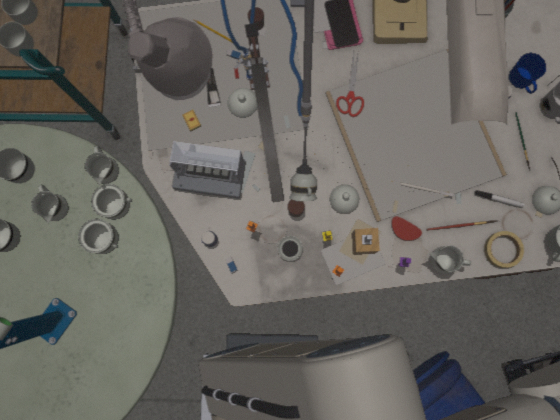

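Run:
```python
from h import *
a=load('scene')['pixels'][60:310,190:410];b=load('top')['pixels'][130:280,160:420]
a=cv2.resize(a,None,fx=2,fy=2,interpolation=3)[:, :, ::-1];cv2.imwrite('pics/sc.png',a)
b=cv2.resize(b,None,fx=3,fy=3,interpolation=3)[:, :, ::-1];b=np.clip(b.astype(float)*1.3,0,255).astype(np.uint8);cv2.imwrite('pics/tc.png',b)
```

```text
(no output)
```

View pics/tc.png

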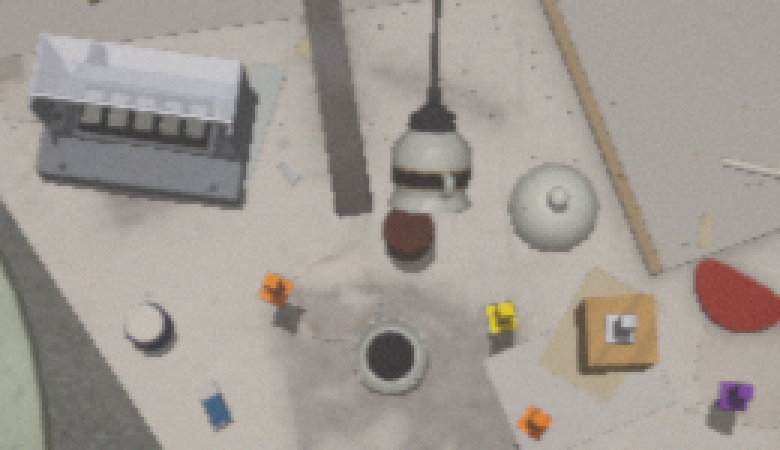

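View pics/sc.png

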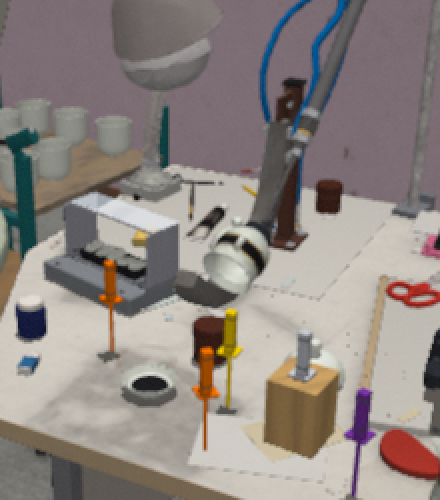

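Run:
```python
from h import *
np.set_printoptions(precision=1,suppress=True)
s,t=load('scene'),load('top')
T=lambda x,y:(160+x/3,130+y/3); S=lambda x,y:(190+x/2,60+y/2)
for n,a,b in [('beam end',T(354,212),S(205,303)),('beam end R',T(370,208),S(237,298)),('beam end L',T(338,214),S(176,292)),
 ('lamp rim low',T(430,207),S(222,285)),('lamp neck',T(432,120),S(262,228)),
 ('handle top',T(626,324),S(304,334)),
 ('guard fr L',T(36,92),S(66,200)),('guard fr R',T(238,122),S(178,243)),('guard bk R',T(241,60),S(180,240))]:
    p,e=tri(t,a,s,b); print(n,p,'gap',e)
# stand top corners
for c in [(582,297),(656,293),(660,362),(588,366)]: print('stand',onz(t,*T(*c),85))
for c in [(267,383),(305,360),(337,375),(300,405)]: print('standS',onz(s,*S(*c),85))
print('handle top via z139',onz(t,*T(626,324),139),onz(s,*S(304,334),139))
for c in [(38,178),(242,206)]: print('bank front', onz(t,*T(*c),28))
for c in [(32,93),(238,122),(248,60),(43,35)]: print('guard', onz(t,*T(*c),112))
print('cheek rear', onz(t,*T(252,65),112))
for n,c in dict(brown=(408,232),lid=(553,207),dish=(390,357),pot=(148,325),oran1=(276,290),oran2=(535,421),yel=(501,318),pur=(736,396)).items(): print(n,onz(t,*T(*c),60))
```

```text
beam end [565.7 -44.6  57.2] gap 28.305214555052043
beam end R [575.4 -70.9  67.5] gap 56.8076940353946
beam end L [553.2 -21.4  72.6] gap 4.124588454007073
lamp rim low [551.5 -98.5 106.3] gap 3.758101724700554
lamp neck [ 618.6 -104.3  161.2] gap 11.286692546469828
handle top [ 451.8 -264.8  134.4] gap 3.9960862992947246
guard fr L [646.  245.4 112.1] gap 5.424709766638525
guard fr R [639.5  56.1  91.3] gap 33.342548502872944
guard bk R [690.3  69.4  76.1] gap 1.2259737986458112
stand [ 479.9 -232.5   85. ]
stand [ 484.4 -296.3   85. ]
stand [ 424.7 -299.1   85. ]
stand [ 420.2 -237.5   85. ]
standS [ 414.3 -246.3   85. ]
standS [ 481.6 -255.2   85. ]
standS [ 473.9 -299.4   85. ]
standS [ 397.5 -296.4   85. ]
handle top via z139 [ 450.1 -262.5  139. ] [ 446.  -270.1  139. ]
bank front [589.9 257.4  28. ]
bank front [566.7  69.6  28. ]
guard [647.  246.9 112. ]
guard [623.8  66.9 112. ]
guard [679.3  60.  112. ]
guard [699.4 240.  112. ]
cheek rear [674.9  56.4 112. ]
brown [539.1 -81.7  60. ]
lid [ 563.8 -210.    60. ]
dish [427.7 -67.6  60. ]
pot [452.2 145.8  60. ]
oran1 [485.2  33.9  60. ]
oran2 [ 374.1 -194.4   60. ]
yel [ 463.7 -164.5   60. ]
pur [ 398.9 -368.7   60. ]
```

Call:
move_arm(steps=[[0.3, [0.035, 0.042, 0], -0.041], [0.3, [0.035, 0.042, 0], -0.041], [0.3, [0.035, 0.042, 0], -0.041], [0.3, [0.035, 0.042, 0], -0.041], [0.3, [0.036, 0.042, 0], -0.041]])

```text
t: 0.72
eef_pos: [342.7, -391.0, 214.4]
tool_rot: [-0.0, 1.0, 0.031, -0.0]
force: [1.6, -0.7, 0.8]
finger_gap: 59.8
```

Call:
move_arm(steps=[[0, [0.036, 0.042, 0], -0.041], [0, [0.036, 0.042, 0], -0.041], [0, [0.036, 0.042, 0], -0.041], [0, [0, 0, 0], 0], [0, [0, 0, 0], 0]])

```text
t: 1.35
eef_pos: [449.5, -266.7, 214.3]
tool_rot: [0.0, 1.0, -0.029, -0.0]
force: [1.4, -0.1, -0.5]
finger_gap: 46.1
```

```bash
cat >> h.py <<'E'
def wpose(s,c):
    w,x,y,z=s['tool_rot']; from scipy.spatial.transform import Rotation as R
    T=np.eye(4);T[:3,:3]=R.from_quat([x,y,z,w]).as_matrix();T[:3,3]=s['eef_pos']; return T@c['hand_eye']
def wsnap(f):
    s=get_state(); c=camera('wrist'); c['T']=wpose(s,c); c.pop('hand_eye',0)
    np.savez('pics/'+f+'.npz',**{k:np.asarray(v) for k,v in c.items()})
    cv2.imwrite('pics/'+f+'.png',c['pixels'][:,:,::-1])
    w,x,y,z=s['tool_rot']; print('t',s['t'],'pos',s['eef_pos'].round(1),'jaw',(2*np.arctan2(y,x)-np.pi/2)%np.pi,'F',s['force'].round(1),'gap',s['finger_gap'].round(1)); return c
E
python3 - <<'E'
from h import *
c=wsnap('w1');print({k:np.round(v,2).tolist() for k,v in c.items() if k!='pixels'})
print([proj(c,p) for p in [(450,-264,139),(450,-264,85)]])
E
```

```text
Traceback (most recent call last):
  File "h.py", line 27, in wsnap
    w,x,y,z=s['tool_rot']; print('t',s['t'],'pos',s['eef_pos'].round(1),'jaw',(2*np.arctan2(y,x)-np.pi/2)%np.pi,'F',s['force'].round(1),'gap',s['finger_gap'].round(1)); return c
                                                                                                                                              ^^^^^^^^^^^^^^^^^^^^^
AttributeError: 'float' object has no attribute 'round'
```

View pics/w1.png

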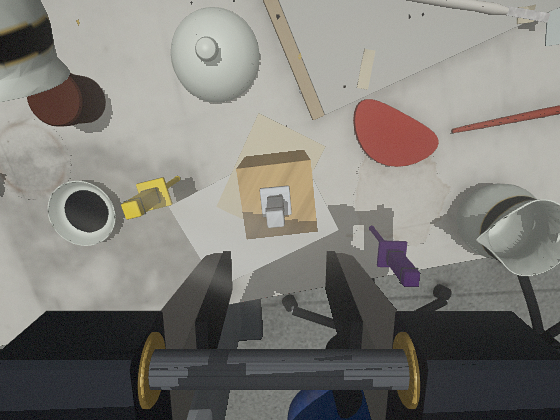

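```bash
sed -i "s/s\['finger_gap'\].round(1)/round(s['finger_gap'],1)/" h.py
python3 - <<'E'
from h import *
np.set_printoptions(precision=1,suppress=True)
c=load('w1');print(c.keys(),c['T'],c['fx'],c['cx'],c['cy'])
P=[onz(c,*u,85) for u in [(237,168),(311,163),(317,229),(247,239)]]
for p in P: print(p)
print('centre',np.mean(P,0), 'yaw from sides',[np.arctan2(*(b-a)[[1,0]]) for a,b in zip(P,P[1:]+P[:1])])
g=cv2.cvtColor(c['pixels'],cv2.COLOR_RGB2HSV)
m=((g[...,1]<60)).astype(np.uint8); m[:170]=0;m[228:]=0;m[:,:254]=0;m[:,296:]=0
r=cv2.findContours(m,0,2)[0]; k=max(r,key=cv2.contourArea); print(cv2.minAreaRect(k))
x=cv2.resize(c['pixels'][150:250,225:330],None,fx=6,fy=6,interpolation=3)[:,:,::-1];cv2.imwrite('pics/w1c.png',x)
E
```

```text
dict_keys(['pixels', 'fx', 'fy', 'cx', 'cy', 'T']) [[  -0.1    1.     0.3  524.9]
 [  -1.    -0.1   -0.  -270.7]
 [   0.    -0.3    1.   385.6]
 [   0.     0.     0.     1. ]] 377.2092754482081 278.4684773047687 214.53319188762802
[ 481.5 -234.9   85. ]
[ 482.  -294.2   85. ]
[ 426.5 -297.3   85. ]
[ 421.1 -238.1   85. ]
centre [ 452.8 -266.1   85. ] yaw from sides [np.float64(-1.5610404532234747), np.float64(-3.0857734369528176), np.float64(1.662413099936639), np.float64(0.05242594985068502)]
((272.5, 206.5), (41.0, 37.0), 90.0)
```

View pics/w1c.png

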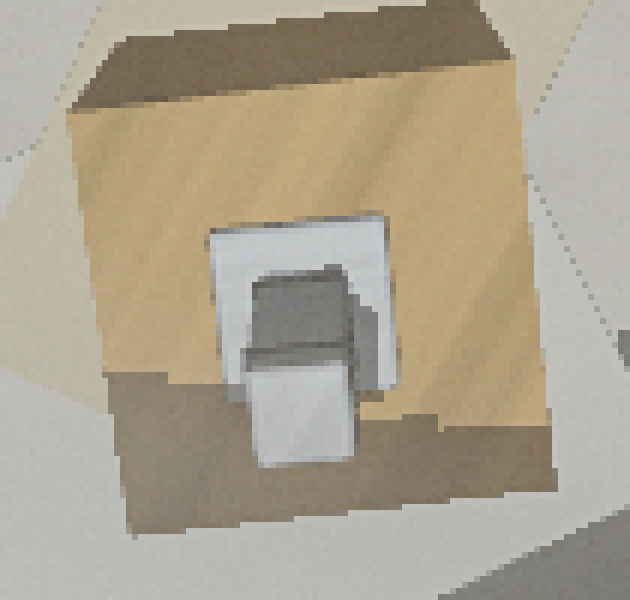

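Run:
```python
from h import *
np.set_printoptions(precision=1,suppress=True)
c=load('w1')
for n,z,k in [('stand',85,[(70,112),(513,58),(556,490),(132,537)]),('collar',89,[(210,232),(385,216),(400,385),(230,400)]),('handle',139,[(247,364),(350,357),(353,458),(260,467)])]:
    P=np.array([onz(c,225+u/6,150+v/6,z) for u,v in k]); e=np.roll(P,-1,0)-P
    print(n,P.mean(0),np.linalg.norm(e,axis=1),'yaw',(((np.arctan2(e[:,1],e[:,0])+np.pi/4)%(np.pi/2))-np.pi/4).round(3))
```

```text
stand [ 452.6 -266.1   85. ] [59.4 60.7 59.8 60.4] yaw [0.1 0.1 0.1 0.1]
collar [ 453.1 -264.6   89. ] [23.5 23.5 23.3 23.5] yaw [0. 0. 0. 0.]
handle [ 453.2 -264.5  139. ] [11.6 11.9 10.7 12.3] yaw [ 0.  -0.   0.   0.1]
```

Run:
```python
from h import *
c=load('w1')
for n,z,k in [('stand',85,[(70,112),(513,58),(556,490),(132,537)]),('collar',89,[(210,232),(385,216),(400,385),(230,400)])]:
    P=np.array([onz(c,225+u/6,150+v/6,z) for u,v in k]); e=np.roll(P,-1,0)-P
    print(n,[round(float(x),3) for x in (((np.arctan2(e[:,1],e[:,0])+np.pi/4)%(np.pi/2))-np.pi/4)])
```

```text
stand [0.064, 0.064, 0.059, 0.057]
collar [0.035, 0.037, 0.034, 0.045]
```

Call:
move_arm(steps=[[0, [0.0035, 0.002, -0.02], 0.098], [0, [0, 0, -0.04], 0], [0, [0, 0, -0.04], 0], [0, [0, 0, -0.019], 0], [0, [0, 0, 0], 0]])

```text
t: 2.02
eef_pos: [451.6, -265.2, 94.3]
tool_rot: [-0.001, 1.0, 0.018, -0.001]
force: [-0.2, -0.6, -0.0]
finger_gap: 46.3
```

Call:
move_arm(steps=[[-1, [0, 0, 0], 0], [-1, [0, 0, 0], 0], [-1, [0, 0, 0], 0], [-1, [0, 0, 0], 0], [-1, [0, 0, 0], 0]], squeeze=8)

```text
t: 2.65
eef_pos: [453.8, -264.7, 96.1]
tool_rot: [0.0, 1.0, 0.019, 0.0]
force: [-1.3, -0.4, 5.8]
finger_gap: 11.8
```

Call:
move_arm(steps=[[-1, [0, 0, 0.02], 0], [-1, [0, 0, 0.029], 0], [-1, [0, 0, 0], 0], [-1, [0, 0, 0], 0]])

```text
t: 3.15
eef_pos: [453.1, -264.3, 143.9]
tool_rot: [-0.0, 1.0, 0.019, -0.0]
force: [0.8, -1.0, 0.1]
finger_gap: 11.9
```

Call:
move_arm(steps=[[-1, [0, 0, 0], 0], [-1, [-0.007, 0, 0], 0], [-1, [-0.007, 0, 0], 0], [-1, [-0.007, -0.001, 0], 0], [-1, [0, 0, 0], 0]], squeeze=5)

```text
t: 3.78
eef_pos: [431.7, -265.6, 144.6]
tool_rot: [-0.0, 1.0, 0.019, -0.0]
force: [-0.1, 1.1, -0.9]
finger_gap: 11.9
```

Run:
```python
from h import *
c=wsnap('w2');s=snap('scene','s2')
a=cv2.resize(s['pixels'][170:310,270:420],None,fx=3,fy=3)[:,:,::-1]
b=c['pixels'][:,:,::-1]
im=np.zeros((420,900,3),np.uint8);im[:420,:450]=a;im[:, 450:]=b[:,60:510];cv2.imwrite('pics/m2.png',cv2.resize(im,(800,373)))
```

```text
t 3.775 pos [ 431.7 -265.6  144.6] jaw 1.6091276246591417 F [-0.1  1.1 -0.9] gap 11.9
```

View pics/m2.png

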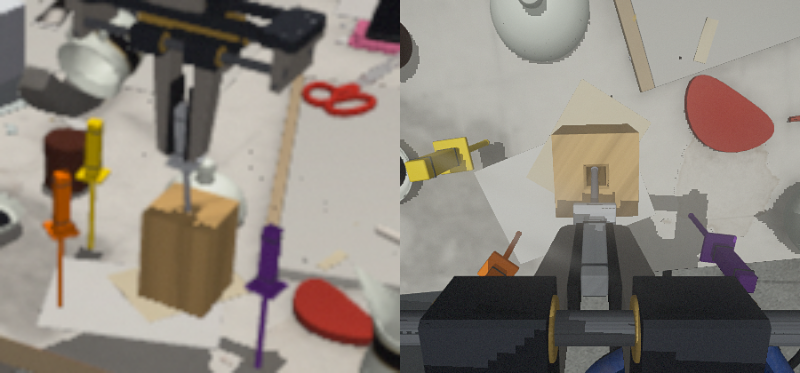

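Call:
move_arm(steps=[[-1, [-0.008, 0, 0], 0], [-1, [-0.008, -0.001, 0], 0], [-1, [-0.008, 0, 0], 0], [-1, [-0.008, 0, 0], 0], [-1, [-0.007, -0.0005, 0], 0]])

```text
t: 4.5
eef_pos: [392.8, -267.0, 144.6]
tool_rot: [-0.0, 1.0, 0.019, -0.0]
force: [0.4, 0.4, -0.0]
finger_gap: 12.0
```

Call:
move_arm(steps=[[-1, [0, 0, 0], 0], [-1, [0, 0, 0], 0], [-1, [0, 0, 0.02], 0], [-1, [0, 0, 0.04], 0], [-1, [0, 0, 0.04], 0]], squeeze=40)

```text
t: 5.12
eef_pos: [393.2, -266.8, 245.4]
tool_rot: [-0.0, 1.0, 0.02, -0.001]
force: [0.0, -1.2, 0.3]
finger_gap: 11.8
```

Run:
```python
from h import *
c=wsnap('w3');s=snap('scene','s3')
a=cv2.resize(s['pixels'][130:270,240:390],None,fx=3,fy=3)[:,:,::-1]
b=c['pixels'][:,:,::-1]
im=np.zeros((420,900,3),np.uint8);im[:420,:450]=a;im[:, 450:]=b[:,60:510];cv2.imwrite('pics/m3.png',cv2.resize(im,(800,373)))
```

```text
t 5.125 pos [ 393.2 -266.8  245.4] jaw 1.6098724270199205 F [ 0.  -1.2  0.3] gap 11.8
```

View pics/m3.png

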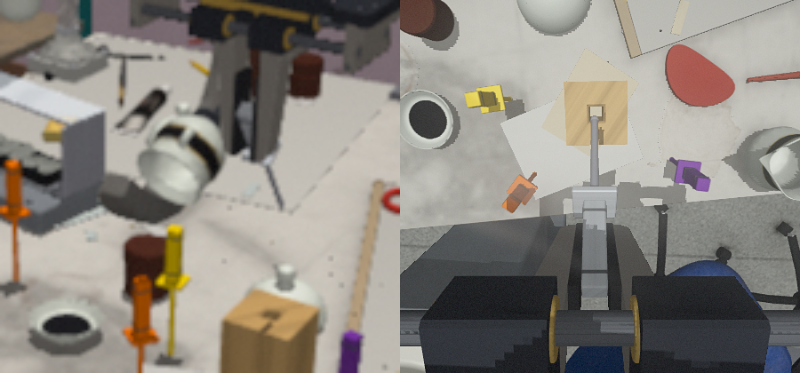

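Run:
```python
from h import *
c=load('w3'); S=get_state(); p=S['eef_pos']+[0,0,19]; print(p)
y=c['pixels']
cv2.imwrite('pics/w3c.png',cv2.resize(y[90:260,220:340],None,fx=3.5,fy=3.5,interpolation=3)[:,:,::-1])
d=np.array([np.cos(.04),np.sin(.04),0])
for th in (28,31,34,37,40):
    t=np.radians(th); a=d*np.sin(t)+[0,0,-np.cos(t)]
    print(th,np.round([proj(c,p+a*L) for L in (104,101,29,-25)],1).tolist())
```

```text
[ 395.48722131 -268.35659951  267.41486909]
28 [[281.7, 149.1], [281.7, 151.8], [282.6, 235.7], [283.6, 338.1]]
31 [[281.7, 141.9], [281.7, 144.8], [282.6, 233.7], [283.6, 339.7]]
34 [[281.7, 134.7], [281.8, 137.8], [282.6, 231.7], [283.6, 341.1]]
37 [[281.8, 127.5], [281.8, 130.8], [282.6, 229.8], [283.5, 342.4]]
40 [[281.8, 120.3], [281.9, 123.9], [282.6, 228.1], [283.5, 343.4]]
```

View pics/w3c.png

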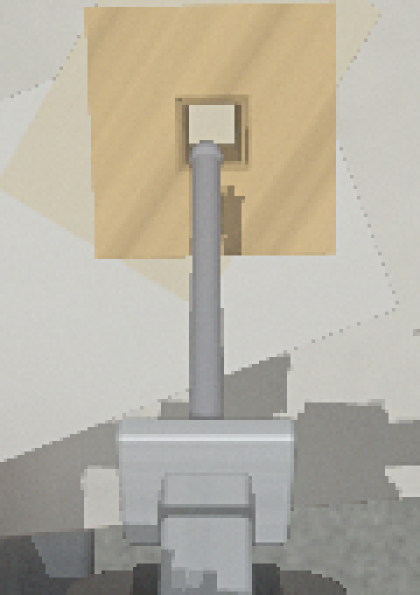

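Call:
move_arm(steps=[[-1, [0.004, 0.052, 0], -0.02], [-1, [0.004, 0.052, 0], -0.02], [-1, [0.004, 0.052, 0], -0.02], [-1, [0.004, 0.052, 0], -0.02], [-1, [0.004, 0.052, 0], -0.02]], squeeze=40)

```text
t: 5.85
eef_pos: [412.9, -5.4, 243.7]
tool_rot: [0.0, 1.0, -0.031, -0.0]
force: [1.2, -0.8, 0.0]
finger_gap: 11.9
```

Call:
move_arm(steps=[[-1, [0.022, 0.052, 0], -0.02], [-1, [0.03, 0.052, 0], -0.02], [-1, [0.035, 0.053, 0], -0.023], [-1, [0, 0, 0], 0], [-1, [0, 0, 0], 0]])

```text
t: 6.48
eef_pos: [498.9, 148.9, 243.2]
tool_rot: [0.001, 0.998, -0.062, -0.001]
force: [0.3, 0.4, -0.7]
finger_gap: 11.8
```

Run:
```python
from h import *
c=wsnap('w4')
print([np.round(proj(c,p)) for p in [(633,157,28),(629,157,110),(643,156,44)]])
cv2.imwrite('pics/w4c.png',cv2.resize(c['pixels'][0:210,140:420],(800,600),interpolation=3)[:,:,::-1])
```

```text
t 6.475 pos [498.9 148.9 243.2] jaw 1.4477088099853384 F [ 0.3  0.4 -0.7] gap 11.8
[array([253.,  46.]), array([246.,  35.]), array([251.,  32.])]
```

View pics/w4c.png

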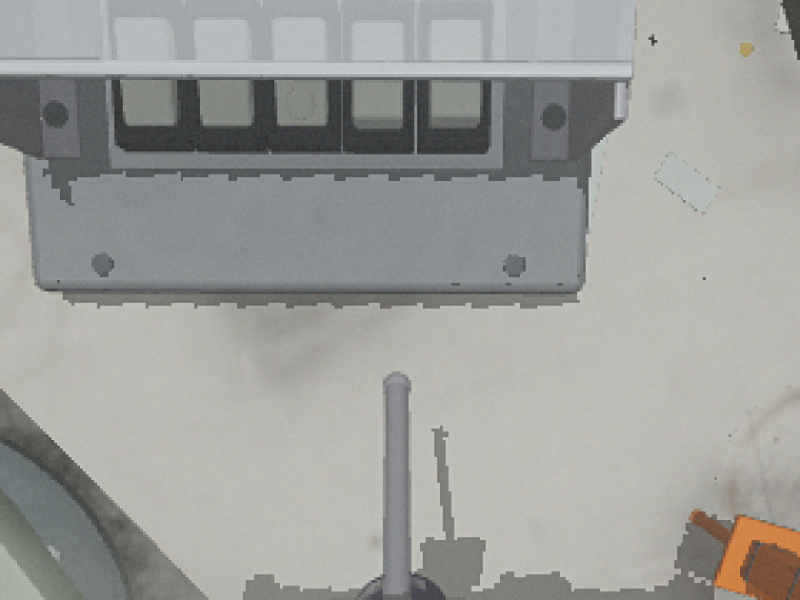

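Run:
```python
from h import *
np.set_printoptions(precision=1,suppress=True)
c=load('w4'); f=lambda u,v,z:onz(c,140+u*.35,v*.35,z)
A,B=f(40,287,28),f(582,287,28); print('front',A,B,np.linalg.norm(A-B)); 
print('guard R',f(632,72,110))
for n,u,v,z in [('f1',0,70,110),('f2',632,72,110),('stud',301,104,50),('frame near L',267,152,44),('frame near R',342,152,44),('row L',113,154,44),('row R',490,151,44)]: print(n,f(u,v,z))
e=(A-B)/np.linalg.norm(A-B); yaw=np.arctan2(-e[0],e[1]); print('yaw',yaw)
ex=np.array([np.cos(yaw),np.sin(yaw),0]); O=(A+B)/2+55*ex; O[2]=0; print('origin',O)
ey=np.array([-ex[1],ex[0],0])
for n,u,v,z in [('stud',301,104,50),('near mid',304.5,152,44),('rowL',113,154,44),('rowR',490,151,44),('guard',300,71,110)]:
    q=f(u,v,z)-O; print(n,'bank xy',q@ex,q@ey)
```

```text
front [596.5 259.8  28. ] [573.7  75.2  28. ] 186.01801052254103
guard R [625.   72.2 110. ]
f1 [645.4 233.3 110. ]
f2 [625.   72.2 110. ]
stud [638.6 161.2  50. ]
frame near L [627.1 174.4  44. ]
frame near R [624.2 150.7  44. ]
row L [632.6 223.2  44. ]
row R [618.7 103.8  44. ]
yaw -0.12311514265766661
origin [639.7 160.8   0. ]
stud bank xy -1.1061389510529438 0.3518269600827078
near mid bank xy -14.122201018308328 0.045165452933816255
rowL bank xy -14.722845500491793 61.092576344788114
rowR bank xy -13.817484535626875 -59.06877181090348
guard bank xy -3.4288311133875458 -4.321807967514347
```

Run:
```python
from h import *
np.set_printoptions(precision=1,suppress=True)
c=load('w4'); pos=np.array([498.9,148.9,243.2]); p=pos+[0,0,19]
yaw=-.123; ex=np.array([np.cos(yaw),np.sin(yaw),0]); ey=np.array([-ex[1],ex[0],0])
for th in (30,32,34,36,38):
    t=np.radians(th); a=ex*np.sin(t)+[0,0,-np.cos(t)]
    print(th,np.round([proj(c,p+a*L) for L in (104,101,98)],1).tolist())
O=np.array([639.7,160.8,0])
for th in (34,36):
    t=np.radians(th); tip=p+101*(ex*np.sin(t)+[0,0,-np.cos(t)])-[0,0,3]
    tgt=O+20*ex+.2*ey+[0,0,57]; d=tgt-tip; print(th,'tip',tip,'d',d,'along bank',d@ex,d@ey)
g=cv2.cvtColor(c['pixels'],cv2.COLOR_RGB2GRAY); print(g[128:140,279]); print(g[150,270:290])
```

```text
30 [[278.8, 147.2], [278.8, 150.1], [278.8, 152.9]]
32 [[278.8, 142.5], [278.8, 145.5], [278.9, 148.5]]
34 [[278.8, 137.8], [278.9, 140.9], [278.9, 144.0]]
36 [[278.9, 133.2], [278.9, 136.4], [278.9, 139.6]]
38 [[278.9, 128.5], [278.9, 131.8], [278.9, 135.2]]
34 tip [555.  142.  175.5] d [ 104.6   16.6 -118.5] along bank 101.7977652028004 29.2848605578324
36 tip [557.8 141.6 177.5] d [ 101.8   16.9 -120.5] along bank 98.90993797180607 29.284860557832403
[182 185 137 143 155 150 138 141 141 141 142 143]
[186 187 185 186 165 122 135 139 140 144 137 128 115 167 188 186 186 188
 187 187]
```

Call:
move_arm(steps=[[-1, [0.045, 0.024, 0], 0], [-1, [0, 0, -0.05], 0], [-1, [0, 0, -0.05], 0], [-1, [0, 0, -0.0165], 0], [-1, [0, 0, 0], 0]])

```text
t: 7.15
eef_pos: [544.4, 172.2, 127.9]
tool_rot: [0.0, 0.998, -0.063, -0.001]
force: [0.3, -0.5, -0.7]
finger_gap: 11.8
```

Run:
```python
from h import *
np.set_printoptions(precision=1,suppress=True)
Z=[]
for i in range(6):
    s=get_state(); Z.append(s['eef_pos']); c=wsnap('w5_%d'%i)
print(np.mean(Z,0))
cv2.imwrite('pics/w5.png',cv2.resize(c['pixels'][0:210,140:420],(800,600),interpolation=3)[:,:,::-1])
```

```text
t 7.15 pos [544.4 172.2 127.9] jaw 1.4455983343425907 F [ 0.3 -0.5 -0.7] gap 11.8
t 7.2 pos [545.5 172.7 129.2] jaw 1.4458884383614967 F [ 0.5 -0.6  0.3] gap 11.9
t 7.25 pos [546.  173.  129.9] jaw 1.4460394952535567 F [ 0.3  0.1 -0.2] gap 11.6
t 7.3 pos [546.2 173.2 130.2] jaw 1.446262764273443 F [-0.9 -0.1 -0.1] gap 11.7
t 7.35 pos [546.2 173.3 130.1] jaw 1.446400284748666 F [ 1.   0.7 -0.6] gap 11.7
t 7.4 pos [546.  173.3 129.9] jaw 1.4464429502530503 F [-0.1  0.3 -0.3] gap 11.1
[545.7 173.  129.5]
```

View pics/w5.png

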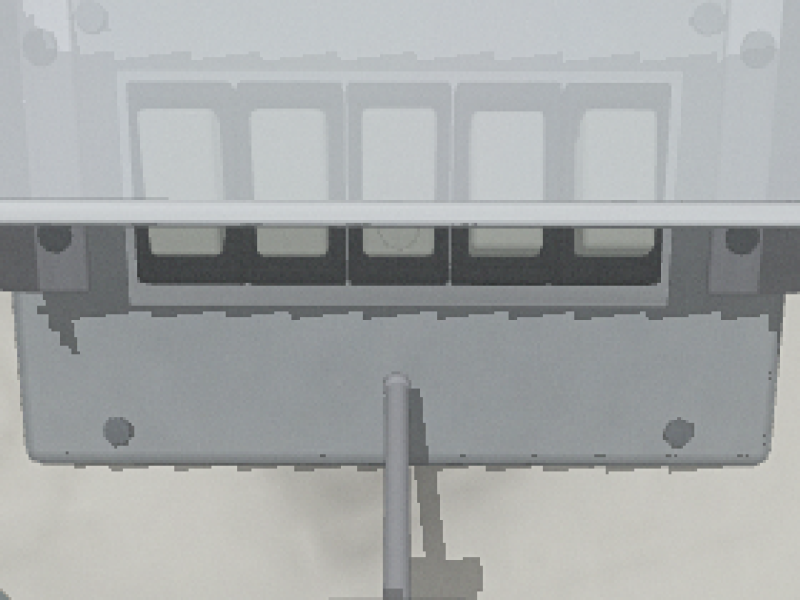

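Run:
```python
from h import *
np.set_printoptions(precision=1,suppress=True)
c=load('w5_5'); pos=np.array([546,173.3,129.9]); p=pos+[0,0,19]
f=lambda u,v,z:onz(c,140+u*.35,v*.35,z)
A,B=f(28,460,28),f(770,460,28); e=(A-B)/np.linalg.norm(A-B); yaw=np.arctan2(-e[0],e[1]); print('len',np.linalg.norm(A-B),'yaw',yaw)
ex=np.array([np.cos(yaw),np.sin(yaw),0]); ey=np.array([-ex[1],ex[0],0])
N,F=f(399,285,44),f(399,83,44); print('near,far',N,F,'len',(F-N)@ex,'front->near',(N-(A+B)/2)@ex)
G=f(399,213,110); print('guard-near',(G-N)@ex,'lateral widths',np.linalg.norm(f(137,285,44)-f(662,285,44)))
for th in (36,37,38):
    t=np.radians(th); bc=p+101*(ex*np.sin(t)+[0,0,-np.cos(t)]); tip=bc-[0,0,3]
    ctr=(N+F)/2; print(th,proj(c,bc),'tip z',tip[2],'to centre+10:',(ctr-tip)@ex+10,'lat',(ctr-tip)@ey)
g=cv2.cvtColor(c['pixels'],cv2.COLOR_RGB2GRAY); print(g[127:140,279])
```

```text
len 187.968463824669 yaw -0.12425266326125087
near,far [627.  162.9  44. ] [668.8 157.7  44. ] len 42.18794839668163 front->near 42.00891838087065
guard-near 9.79754379836042 lateral widths 120.0389686326701
36 (np.float64(279.1781972065041), np.float64(136.85311991162013)) tip z 64.1892835681303 to centre+10: 53.34915852073886 lat -0.300017958005256
37 (np.float64(279.18001854240225), np.float64(134.58796994247865)) tip z 65.23781348522343 to centre+10: 51.93215166392179 lat -0.3000179580052428
38 (np.float64(279.18187595015075), np.float64(132.32884631248533)) tip z 66.31091388572109 to centre+10: 50.53365999438717 lat -0.3000179580052556
[150 149 149 129 151 163 160 148 149 151 147 149 148]
```

Call:
move_arm(steps=[[-1, [0.02, -0.0025, 0], 0], [-1, [0.02, -0.0025, -0.002], 0], [-1, [0.012, -0.0015, -0.006], 0], [-1, [0, 0, 0], 0], [-1, [0, 0, 0], 0]])

```text
t: 8.07
eef_pos: [596.5, 166.6, 120.1]
tool_rot: [0.0, 0.998, -0.062, -0.0]
force: [0.3, -0.1, -0.1]
finger_gap: 11.7
```

```bash
cat > st.py <<'E'
from h import *
np.set_printoptions(precision=2,suppress=True)
F=[]
for i in range(4): c=wsnap('w_st'); s=get_state(); F.append(np.r_[s['force'],s['wrist_torque']])
print('F,T',np.mean(F,0))
g=cv2.cvtColor(c['pixels'],cv2.COLOR_RGB2GRAY); print(g[122:145,279])
E
python3 st.py
```

```text
t 8.075 pos [596.5 166.6 120.1] jaw 1.4465913058014903 F [ 0.3 -0.1 -0.1] gap 11.7
t 8.125 pos [596.3 166.7 120.2] jaw 1.4467346953268505 F [0.5 0.5 0.6] gap 11.5
t 8.175 pos [596.3 166.7 120.2] jaw 1.4467784667911305 F [1.  1.1 0.2] gap 11.7
t 8.225 pos [596.3 166.7 120.2] jaw 1.4468597450722909 F [-0.2 -0.4 -0.5] gap 11.7
F,T [ 0.31  0.34  0.15  0.01 -0.1   0.02]
[169 178 183 185 185 181 183 183 176 175 176 176 175 178 174 175 174 174
 176 175 177 175 175]
```

Call:
move_arm(steps=[[-1, [0.001, 0, -0.001], 0], [-1, [0, 0, -0.001], 0]])

```text
t: 8.52
eef_pos: [597.7, 166.6, 118.2]
tool_rot: [0.0, 0.998, -0.062, -0.0]
force: [-1.2, -0.5, 2.7]
finger_gap: 11.7
```

Call:
move_arm(steps=[[-1, [0, 0, -0.001], 0], [-1, [0, 0, 0], 0]])

```text
t: 8.78
eef_pos: [597.9, 166.6, 117.1]
tool_rot: [-0.0, 0.998, -0.062, 0.0]
force: [-1.5, -0.3, 2.4]
finger_gap: 11.5
```

Call:
move_arm(steps=[[-1, [0, 0, -0.001], 0], [-1, [0, 0, 0], 0]])

```text
t: 9.02
eef_pos: [598.2, 166.7, 116.6]
tool_rot: [-0.0, 0.998, -0.062, 0.0]
force: [-2.5, 0.6, 7.7]
finger_gap: 11.5
```

```bash
python3 st.py
```

```text
t 9.025 pos [598.2 166.7 116.6] jaw 1.4465878621719326 F [-2.5  0.6  7.7] gap 11.5
t 9.075 pos [598.2 166.7 116.6] jaw 1.4466015976949573 F [-2.3  0.   7.1] gap 11.6
t 9.125 pos [598.2 166.7 116.6] jaw 1.4465850356633911 F [-2.3 -0.4  6.5] gap 11.8
t 9.175 pos [598.2 166.7 116.6] jaw 1.446577068897918 F [-1.8  0.4  5.8] gap 11.6
F,T [-2.38 -0.26  6.61 -0.09  0.2  -0.02]
[162 164 162 164 181 183 184 184 175 174 174 175 173 174 172 176 175 174
 172 175 176 173 173]
```

Run:
```python
from h import *
c=load('w_st'); g=cv2.cvtColor(c['pixels'],cv2.COLOR_RGB2GRAY)
yaw=-.124; ex=np.array([np.cos(yaw),np.sin(yaw),0]); ey=np.array([-ex[1],ex[0],0])
ctr=np.array([647.9,160.3,46])
for y in (48,24,6,-6,-24,-48):
    L=[]
    for x in np.arange(-21,2,1.0):
        u,v=proj(c,ctr+x*ex+y*ey); L.append(int(g[int(round(v)),int(round(u))-1:int(round(u))+2].mean()))
    print(y,L)
```

```text
48 [179, 180, 159, 162, 162, 160, 161, 182, 182, 181, 181, 180, 181, 181, 181, 182, 181, 182, 181, 181, 181, 180, 181]
24 [178, 174, 161, 160, 162, 161, 160, 182, 181, 181, 181, 181, 181, 180, 180, 181, 182, 180, 182, 181, 181, 181, 181]
6 [180, 174, 160, 160, 161, 160, 168, 180, 183, 184, 183, 182, 183, 183, 185, 184, 185, 183, 183, 184, 183, 183, 183]
-6 [178, 174, 160, 163, 162, 161, 166, 181, 183, 183, 183, 183, 182, 183, 183, 183, 183, 182, 183, 183, 184, 183, 182]
-24 [178, 169, 162, 161, 162, 160, 161, 180, 182, 184, 182, 182, 183, 183, 184, 182, 182, 184, 182, 184, 183, 183, 183]
-48 [179, 167, 159, 161, 161, 160, 170, 181, 183, 184, 183, 183, 182, 183, 182, 183, 184, 182, 184, 184, 182, 184, 183]
```

Call:
move_arm(steps=[[-1, [0, 0, 0.003], 0], [-1, [-0.012, 0.0015, 0.004], 0], [-1, [-0.02, 0.0025, 0.003], 0], [-1, [-0.021, 0.0025, 0.002], 0], [-1, [0, 0, 0], 0]])

```text
t: 9.85
eef_pos: [543.2, 173.2, 128.2]
tool_rot: [0.0, 0.998, -0.062, -0.0]
force: [-0.1, -0.6, -0.6]
finger_gap: 11.5
```

```bash
python3 st.py
python3 - <<'E'
from h import *
for f in('w5_5','w_st'):
    c=load(f); g=cv2.cvtColor(c['pixels'],cv2.COLOR_RGB2GRAY)
    yaw=-.124; ex=np.array([np.cos(yaw),np.sin(yaw),0]); ey=np.array([-ex[1],ex[0],0])
    ctr=np.array([647.9,160.3,46])
    for y in (48,24,4,0,-4,-24,-48):
        L=[]
        for x in np.arange(-21,18,1.0):
            u,v=proj(c,ctr+x*ex+y*ey); L.append(int(g[int(round(v)),int(round(u))-1:int(round(u))+2].mean()))
        print(y,*L)
c=load('w_st');cv2.imwrite('pics/w6.png',cv2.resize(c['pixels'][0:210,140:420],(800,600),interpolation=3)[:,:,::-1])
E
```

```text
t 9.85 pos [543.2 173.2 128.2] jaw 1.4473643624824273 F [-0.1 -0.6 -0.6] gap 11.5
t 9.9 pos [544.5 173.3 128.3] jaw 1.4472594663971674 F [0.  0.3 0.1] gap 11.7
t 9.95 pos [545.1 173.2 128.3] jaw 1.4469740057643803 F [ 0.4 -0.6  0.2] gap 12.1
t 10.0 pos [545.5 173.2 128.3] jaw 1.4467068042679296 F [-0.   0.2 -1.6] gap 11.6
F,T [-0.1  -0.01 -0.51  0.04 -0.   -0.01]
[151 148 154 151 150 150 150 148 127 155 162 162 145 146 147 149 150 149
 150 150 147 149 148]
48 144 62 69 70 68 69 69 139 150 147 148 149 149 142 180 204 207 209 192 199 198 198 199 198 199 198 197 198 198 198 199 198 198 198 199 198 200 175 176
24 142 63 68 66 67 68 70 142 151 147 149 147 149 150 183 204 207 209 185 199 198 198 197 198 198 197 198 198 198 198 198 199 198 199 199 199 199 176 177
4 141 64 67 69 69 71 68 140 148 145 147 145 145 158 185 204 207 209 176 198 197 198 198 197 198 199 198 198 198 199 198 199 198 198 199 198 200 181 177
0 68 65 69 69 67 68 65 142 145 147 146 147 149 161 187 203 206 209 176 198 198 198 198 198 198 199 199 198 198 199 198 198 199 198 198 198 199 181 177
-4 73 63 69 68 66 70 70 140 14
[... 792 characters left out ...]
206 209 159 202 200 199 200 201 199 199 200 199 200 200 200 200 200 200 199 200 201 193 177
0 93 61 68 70 66 70 80 119 128 145 158 117 152 109 194 203 205 209 174 202 199 199 200 200 201 200 200 200 200 200 200 199 199 200 199 200 199 192 178
-4 92 63 65 70 67 65 78 119 128 145 159 159 156 108 195 204 205 208 172 201 201 200 200 200 200 200 200 199 200 199 200 200 201 201 200 200 199 193 177
-24 71 62 68 71 66 69 91 119 129 145 158 158 158 116 198 203 205 207 168 201 200 200 199 199 199 199 199 198 199 199 199 198 199 198 200 198 193 176 177
-48 73 65 67 70 68 69 87 121 127 147 156 155 157 121 202 205 204 204 181 200 199 198 199 199 200 199 198 199 199 199 199 199 199 198 197 199 197 187 176
```

Call:
move_arm(steps=[[-1, [-0.02, 0, 0.02], 0], [-1, [-0.025, -0.024, 0.045], 0], [-1, [0, 0, 0.052], 0], [-1, [-0.035, -0.053, 0], 0.023], [-1, [-0.03, -0.052, 0], 0.02]])

```text
t: 10.68
eef_pos: [435.4, 43.9, 245.8]
tool_rot: [0.0, 0.999, -0.04, 0.001]
force: [-0.1, -0.6, -0.3]
finger_gap: 11.6
```

Call:
move_arm(steps=[[-1, [-0.022, -0.052, 0], 0.02], [-1, [-0.004, -0.052, 0], 0.02], [-1, [-0.004, -0.052, 0], 0.02], [-1, [-0.004, -0.052, 0], 0.02], [-1, [-0.004, -0.052, 0], 0.02]])

```text
t: 11.3
eef_pos: [397.5, -217.3, 245.3]
tool_rot: [0.0, 1.0, 0.009, 0.0]
force: [0.9, -0.3, 0.3]
finger_gap: 11.4
```

Call:
move_arm(steps=[[-1, [-0.004, -0.052, 0], 0.02], [-1, [0, 0, -0.03], 0], [-1, [0, 0, 0], 0], [-1, [0, 0, 0], 0], [-1, [0, 0, 0], 0]])

```text
t: 11.92
eef_pos: [394.2, -266.9, 216.1]
tool_rot: [0.0, 1.0, 0.02, 0.001]
force: [0.0, -0.1, -0.6]
finger_gap: 11.8
```

```bash
python3 st.py
python3 - <<'E'
from h import *
np.set_printoptions(precision=1,suppress=True)
c=load('w_st')
g=cv2.cvtColor(c['pixels'],cv2.COLOR_RGB2HSV)
m=cv2.inRange(g,(8,70,110),(28,255,255)); m[:, :180]=0; m[:,380:]=0
m=cv2.morphologyEx(m,cv2.MORPH_CLOSE,np.ones((3,3)))
k=max(cv2.findContours(m,0,2)[0],key=cv2.contourArea); print(cv2.minAreaRect(k), cv2.boxPoints(cv2.minAreaRect(k)).tolist())
for v in range(60,260,6): print(v,''.join('#' if x else '.' for x in m[v,220:345:2]))
E
```

```text
t 11.925 pos [ 394.2 -266.9  216.1] jaw 1.610622820653413 F [ 0.  -0.1 -0.6] gap 11.8
t 11.975 pos [ 394.2 -266.9  216. ] jaw 1.610603918011051 F [ 0.1 -0.6 -0.3] gap 11.5
t 12.025 pos [ 394.1 -266.9  216. ] jaw 1.6105504457218918 F [0.4 1.  0.2] gap 11.3
t 12.075 pos [ 394.  -266.9  215.8] jaw 1.6104924740626871 F [ 0.1  0.1 -0.1] gap 11.4
F,T [ 0.06  0.23 -0.16 -0.01 -0.    0.01]
[199 196 195 195 196 194 194 200 134 155 166 164 152 152 153 152 152 152
 151 150 154 150 151]
((280.21649169921875, 129.80892944335938), (78.0254135131836, 77.3976821899414), 88.66777801513672) [[240.62107849121094, 91.70649719238281], [317.9978332519531, 89.90702819824219], [319.8118896484375, 167.91136169433594], [242.43515014648438, 169.71083068847656]]
60 ...............................................................
66 ...............................................................
72 ...............................................................
78 ...............................................................
84 ...............................................................
90 .................
[... 1249 characters left out ...]
....................
204 ...............................................................
210 ...............................................................
216 ...............................................................
222 ...............................................................
228 ...............................................................
234 ...............................................................
240 ...............................................................
246 ...............................................................
252 ...............................................................
258 ...............................................................
```

Run:
```python
from h import *
np.set_printoptions(precision=1,suppress=True)
c=load('w_st'); pos=np.array([394,-266.9,215.8])
P=np.array([onz(c,*u,85) for u in [(240.6,91.7),(318,89.9),(319.8,167.9),(242.4,169.7)]]); print(P, P.mean(0))
yaw=.04;ex=np.array([np.cos(yaw),np.sin(yaw),0]);ey=np.array([-ex[1],ex[0],0])
for th in (36,37,38):
    t=np.radians(th); bc=pos+[0,0,19]+101*(ex*np.sin(t)+[0,0,-np.cos(t)])
    d=P.mean(0)-bc; print(th,proj(c,bc),bc,'to hole',d@ex,d@ey,'tip z',bc[2]-3)
```

```text
[[ 481.2 -234.3   85. ]
 [ 484.9 -293.2   85. ]
 [ 425.4 -298.6   85. ]
 [ 421.5 -236.5   85. ]] [ 453.3 -265.6   85. ]
36 (np.float64(278.95353475279984), np.float64(136.6989626814319)) [ 453.3 -264.5  153.1] to hole -0.10800964126321273 -1.1072838991935345 tip z 150.08928356813033
37 (np.float64(278.9567658356368), np.float64(134.43499304342558)) [ 454.7 -264.5  154.1] to hole -1.525016498080324 -1.1072838991935798 tip z 151.13781348522343
38 (np.float64(278.96011465312415), np.float64(132.17708532034166)) [ 456.1 -264.4  155.2] to hole -2.9235081676149552 -1.1072838991935772 tip z 152.21091388572108
```

Call:
move_arm(steps=[[-1, [0.0005, -0.001, -0.03], 0], [-1, [0, 0, -0.03], 0], [-1, [0, 0, 0], 0], [-1, [0, 0, -0.007], 0], [-1, [0, 0, 0], 0]])

```text
t: 12.75
eef_pos: [394.3, -268.2, 148.6]
tool_rot: [0.0, 1.0, 0.019, 0.0]
force: [0.9, 0.2, -0.8]
finger_gap: 11.8
```

Call:
move_arm(steps=[[-1, [0, 0, -0.005], 0], [-1, [0, 0, 0], 0], [-1, [0, 0, 0], 0]])

```text
t: 13.12
eef_pos: [394.2, -268.1, 143.3]
tool_rot: [0.0, 1.0, 0.019, 0.0]
force: [-0.0, -0.3, -0.4]
finger_gap: 11.7
```

```bash
python3 st.py
```

```text
t 13.125 pos [ 394.2 -268.1  143.3] jaw 1.609591880045705 F [-0.  -0.3 -0.4] gap 11.7
t 13.175 pos [ 394.1 -268.1  143.3] jaw 1.6096024639596913 F [-0.  -0.1 -1.2] gap 11.6
t 13.225 pos [ 394.1 -268.1  143.2] jaw 1.6095622203522522 F [ 0.4 -0.2 -0.6] gap 11.6
t 13.275 pos [ 394.1 -268.1  143.2] jaw 1.6095403826840313 F [-0.3 -0.1 -0.2] gap 11.7
F,T [ 0.23 -0.16 -0.65 -0.   -0.11 -0.02]
[141 129 128 130 193 191 190 195 127 149 162 160 145 146 148 150 149 151
 148 148 146 146 148]
```

Call:
move_arm(steps=[[-1, [0, 0, 0], 0], [-1, [0.006, 0, 0], 0], [-1, [0.007, 0.0005, 0.0005], 0], [-1, [0.007, 0, 0.0005], 0], [-1, [0, 0, 0], 0]], squeeze=5)

```text
t: 13.95
eef_pos: [414.8, -267.6, 144.1]
tool_rot: [0.0, 1.0, 0.02, 0.0]
force: [-0.6, -0.1, -0.5]
finger_gap: 11.8
```

```bash
python3 st.py
python3 - <<'E'
from h import *
c=load('w_st'); g=cv2.cvtColor(c['pixels'],cv2.COLOR_RGB2GRAY); print(g[125:260:3,279])
cv2.imwrite('pics/w7.png',c['pixels'][80:360,160:400,::-1].repeat(2,0).repeat(2,1))
E
```

```text
t 13.95 pos [ 414.8 -267.6  144.1] jaw 1.6100195315327508 F [-0.6 -0.1 -0.5] gap 11.8
t 14.0 pos [ 414.4 -267.5  144. ] jaw 1.6099294024202262 F [ 0.2  0.5 -0.8] gap 12.0
t 14.05 pos [ 414.2 -267.5  144. ] jaw 1.6098345819038393 F [-0.6 -0.2 -1. ] gap 11.9
t 14.1 pos [ 414.  -267.5  144. ] jaw 1.6097086655462391 F [ 0.8  0.  -0.2] gap 11.9
F,T [ 0.06 -0.09 -0.71  0.03  0.05  0.  ]
[168 168 169 170 170 171 169 172 173 175 172 173 173 173 172 173 171 171
 170 170 169 169 172]
[170 169 175 173 173 170 169 170 170 165 164 128 133 132 132 134 135 134
 134 135 131 132 135 134 134 134 136 135 136 135 139 131 162 171 175 171
 147 150 151 104 151 150 149 148 118]
```

View pics/w7.png

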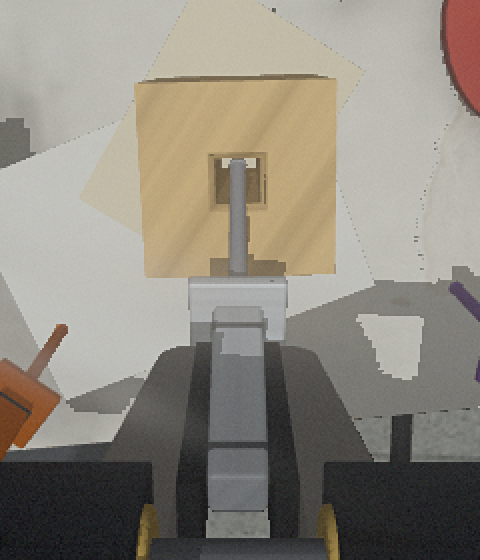

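Call:
move_arm(steps=[[-1, [0.009, 0.0005, 0], 0], [-1, [0.009, 0.0005, 0], 0], [-1, [0.009, 0, 0], 0], [-1, [0.009, 0.0005, 0], 0], [-1, [0.007, 0.0003, 0], 0]])

```text
t: 14.78
eef_pos: [457.7, -265.7, 144.0]
tool_rot: [-0.0, 1.0, 0.02, -0.0]
force: [-1.2, -0.5, 0.6]
finger_gap: 12.1
```

Call:
move_arm(steps=[[-1, [0, 0, 0], 0], [-1, [0, 0, 0], 0], [-1, [-0.004, 0, 0], 0], [-1, [0, 0, 0], 0], [-1, [0, 0, 0], 0]])

```text
t: 15.4
eef_pos: [452.9, -265.8, 144.2]
tool_rot: [0.0, 1.0, 0.019, 0.0]
force: [1.4, 0.0, -0.7]
finger_gap: 11.9
```

```bash
python3 st.py
python3 - <<'E'
from h import *
c=load('w_st'); S=get_state(); p=S['eef_pos']+[0,0,19]
d=np.array([np.cos(.04),np.sin(.04),0])
g=cv2.cvtColor(c['pixels'],cv2.COLOR_RGB2HSV)
for v in range(110,350,5): print(v,g[v,272:290:4,1],g[v,272:290:4,2])
for th in (-3,0,3,6):
    t=np.radians(th); a=d*np.sin(t)+[0,0,-np.cos(t)]; e=d*np.cos(t)+[0,0,np.sin(t)]
    print(th,'collar far edge top',np.round(proj(c,p+a*25+12*e)),'bottom',np.round(proj(c,p+a*29+12*e)),'handle top far/near',np.round(proj(c,p-25*a+6*e)),np.round(proj(c,p-25*a-6*e)))
print('mouth edges',proj(c,(460.3,-265.6,85)),proj(c,(446.3,-265.6,85)))
E
```

```text
t 15.4 pos [ 452.9 -265.8  144.2] jaw 1.6093634768273828 F [ 1.4  0.  -0.7] gap 11.9
t 15.45 pos [ 453.  -265.8  144.2] jaw 1.609444182365523 F [ 0.2 -0.3 -1. ] gap 11.9
t 15.5 pos [ 453.  -265.8  144.2] jaw 1.6094741745373509 F [ 0.5 -0.   0. ] gap 12.1
t 15.55 pos [ 453.  -265.8  144.1] jaw 1.6095383415268707 F [-0.6  0.1 -0.4] gap 12.0
F,T [ 0.02 -0.18 -0.44  0.    0.02  0.01]
[182 182 183 183 170 182 181 182 182 181 181 181 183 183 183 182 180 181
 181 182 179 182 180]
110 [ 8 11 10 10 11] [185 184 184 184 183]
115 [10 11 14 12 14] [186 184 183 184 182]
120 [ 7 12 11 14 11] [184 184 185 183 183]
125 [34 35 11 14 11] [186 189 184 184 182]
130 [34 38 35 36 11] [188 189 187 189 185]
135 [34 35 34 34 32] [189 187 189 187 189]
140 [31 33 35 35 33] [188 188 188 188 187]
145 [34 32 34 38 32] [188 189 186 189 190]
150 [34 34 36 37 34] [188 188 185 188 188]
155 [34 35 35 35 33] [189 187 187 187 187]
160 [35 37 34 38 36] [188 187 187 188 186]
165 [35 34 35 33 31] [189 188 190 191 195]
170 [81 88 81 75 93] [120 116 114 116 115]
175 [79 87 84 79 82] [120 117 115 116 118]
180 [92 90 88 84 87]
[... 1236 characters left out ...]
30 [ 9 13 10 11 11] [176 178 180 183 116]
335 [13  4  9  8  9] [115 116 117 121 118]
340 [14 12 13  9 11] [125 124 122 116 114]
345 [17  7  7 15  7] [123 116 116 121 116]
-3 collar far edge top [279. 244.] bottom [279. 241.] handle top far/near [279. 298.] [279. 327.]
0 collar far edge top [279. 241.] bottom [279. 239.] handle top far/near [279. 302.] [279. 330.]
3 collar far edge top [279. 239.] bottom [279. 236.] handle top far/near [279. 305.] [279. 332.]
6 collar far edge top [279. 238.] bottom [279. 234.] handle top far/near [279. 309.] [279. 335.]
mouth edges (np.float64(279.12142846149214), np.float64(220.34161741021705)) (np.float64(278.2747238470379), np.float64(241.07554055330405))
```

Call:
move_arm(steps=[[-1, [0, 0, -0.015], 0], [-1, [0, 0, -0.015], 0], [-1, [0, 0, -0.01], 0], [-1, [0, 0, -0.005], 0], [-1, [0, 0, 0], 0]])

```text
t: 16.23
eef_pos: [452.8, -265.7, 98.6]
tool_rot: [-0.0, 1.0, 0.019, -0.0]
force: [-0.3, 0.4, -0.8]
finger_gap: 12.3
```

Call:
move_arm(steps=[[-1, [0, 0, -0.002], 0], [-1, [0, 0, -0.001], 0], [-1, [0, 0, 0], 0], [-1, [0, 0, 0], 0]])

```text
t: 16.73
eef_pos: [453.3, -266.0, 96.7]
tool_rot: [0.0, 1.0, 0.019, 0.0]
force: [-1.9, 1.0, 6.0]
finger_gap: 11.9
```

```bash
python3 st.py
```

```text
t 16.725 pos [ 453.3 -266.    96.7] jaw 1.609544754990362 F [-1.9  1.   6. ] gap 11.9
t 16.775 pos [ 453.3 -265.9   96.7] jaw 1.6095433423198644 F [-2.2  1.5  6.5] gap 12.2
t 16.825 pos [ 453.3 -265.9   96.7] jaw 1.6096014250991981 F [-0.3  0.3  6.7] gap 11.9
t 16.875 pos [ 453.3 -265.9   96.7] jaw 1.6095780262872188 F [-1.5  1.4  5.9] gap 12.2
F,T [-1.29  0.87  6.31  0.19  0.17 -0.01]
[179 182 183 181 181 181 185 181 181 182 179 183 181 182 181 181 180 180
 182 182 179 178 180]
```

Call:
move_arm(steps=[[-0.4, [0, 0, 0], 0], [-0.2, [0, 0, 0], 0], [0, [0, 0, 0], 0], [0, [0, 0, 0], 0]])

```text
t: 17.42
eef_pos: [452.9, -265.7, 96.0]
tool_rot: [-0.0, 1.0, 0.019, -0.0]
force: [0.1, 0.3, -0.5]
finger_gap: 45.6
```

Call:
move_arm(steps=[[0, [0, 0, 0.02], 0], [0, [0, 0, 0.05], 0], [0, [0, 0, 0.05], 0], [0, [0, 0, 0], 0], [0, [0, 0, 0], 0]])

```text
t: 18.05
eef_pos: [452.6, -265.5, 215.6]
tool_rot: [-0.0, 1.0, 0.019, -0.0]
force: [-0.2, 0.4, -1.0]
finger_gap: 45.8
```

Run:
```python
from h import *
np.set_printoptions(precision=1,suppress=True)
c=wsnap('w8'); g=cv2.cvtColor(c['pixels'],cv2.COLOR_RGB2HSV)
w=cv2.inRange(g,(8,60,60),(28,255,255)); w[:,:220]=0;w[:,345:]=0
k=max(cv2.findContours(w,0,2)[0],key=cv2.contourArea); print('stand',cv2.minAreaRect(k))
m=np.zeros_like(w); cv2.drawContours(m,[cv2.convexHull(k)],-1,255,-1); m&=~w
for v in range(150,250,3): print(v,''.join('#' if x else '.' for x in m[v,240:325:2]), int(g[v,279,2]))
print('expected collar far/near',proj(c,(465,-265,89)),proj(c,(441,-265,89)),'handle top far/near',proj(c,(459,-265,139)),proj(c,(447,-265,139)))
# scene + bank check vs start
s=snap('scene','s9'); a,b=load('scene')['pixels'],s['pixels']
d=cv2.absdiff(a,b).max(2)
for n,(x0,y0,x1,y1) in dict(pot=(195,205,217,232),eraser=(195,235,212,250),dish=(248,240,282,265),brown=(284,215,304,243),lid=(345,225,360,255),stylus=(330,220,350,255)).items(): print(n,'diff px>40:',int((d[y0:y1,x0:x1]>40).sum()))
```

```text
t 18.05 pos [ 452.6 -265.5  215.6] jaw 1.6095655417957444 F [-0.2  0.4 -1. ] gap 45.8
stand ((278.0, 196.0), (82.0, 74.0), 90.0)
150 ........................................... 192
153 ........................................... 191
156 ........................................... 120
159 ........................................... 121
162 ........................................... 119
165 ........................................... 120
168 ........................................... 186
171 ........................................... 184
174 ........................................... 189
177 ........................................... 191
180 ........................................... 191
183 ........................................... 189
186 ........................................... 189
189 ........................................... 187
192 .#...........##############................ 192
195 .#...........##############................ 199
198 .#...........##############................ 198
201 .#...........##############................ 118
204 .............##############....
[... 515 characters left out ...]
###...#.......... 136
237 ........................................... 137
240 ........................................... 185
243 ........................................... 185
246 ........................................... 185
249 ........................................... 186
expected collar far/near (np.float64(278.8939323790472), np.float64(190.45012825906164)) (np.float64(277.7561915974917), np.float64(219.0239591560155)) handle top far/near (np.float64(278.6039524224305), np.float64(214.26898534251964)) (np.float64(277.9300227703815), np.float64(230.98974491842094))
pot diff px>40: 0
eraser diff px>40: 0
dish diff px>40: 0
brown diff px>40: 0
lid diff px>40: 13
stylus diff px>40: 87
```

```bash
python3 -c "
from bench import *
print(sign_off())"
```

```text
the job is handed in; nothing more can be done
None
```

The job is handed in at about 18 s of the 51 s. The studded middle rocker is tipped over, and the stylus is back upright in its stand and released.

**How it was done:** The moves allow no wrist tilt, so I leaned the stylus about 37° in a light grip by drawing its rod against the edge of the stand's hole. I then gripped it harder and pressed the rocker's far end. Afterwards I straightened it in the hole the same way and lowered it to its collar.

**Last checks:**
- **Target rocker:** The largest force I read was 7.7 N, and it rose sharply over the last millimetre, as at a stop. After retracting, the brightness of its near end in the camera image matched the two switches that are already far end down. There is no direct reading of the rocker angle.
- **Other four rockers:** Their brightness profiles kept the same pattern as before the press.
- **Stylus:** In the wrist picture its collar and handle lie within about 2 pixels of the home position.
- **Loose items:** The pot, eraser, dish and brown jar show no change from the first picture. The lid's patch differed in 13 pixels. I put that down to the gripper's shadow but did not check it further; the arm was never commanded near the lid.

**What disagreed:**
- The first estimate of the bank's position, from the top camera, was about 7 mm off the nearer wrist view. I used the wrist view.
- The force at the fingers read about 6 N when the stylus was gripped, and again when it was seated.

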